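Wheel the dish caddy into its catch

TASK

Take the little dish caddy by its push bar and wheel it along the table: first push it straight ahead until both front swivel castors trail straight behind their pivots, then steer it to the dock and press it in gently until its nose pin is fully home, held by the sprung rollers against the buffer, with the caddy square to the dock; then let go. Keep all its wheels on the table, keep the loose dish on its deck, never push hard on the dock, and leave the other things where they are.

Things in the scene. Friction and masses are not known exactly. Their poses are not given: they have to be found in the camera images.
- caddy: Light-wood caddy on four 24 mm wheels, about 0.6 kg; deck 170 (x) x 120 (y) mm, its top 44 mm above the table, rim 5 mm thick reaching to 52 mm. Origin on the table under the deck's centre; +x forward, +y left. The two rear wheels are fixed straight (axle at x = -60 mm) and resist sideways motion only by friction; the two front ones are free swivel castors.
- push_bar (a point): Middle of the caddy's horizontal steel push bar: round, 10 mm thick, 100 mm long along the caddy's y, at x = -77, z = 118 mm in the caddy's frame, on an upright post at each end (y = -50 and +50 mm). There is nothing above it or in front of it down to the dish's rim (66 mm above the table).
- nose_pin (a point): Axis of the upright steel nose pin, 16 mm in diameter, from 33 to 72 mm above the table, on the end of a 7 mm wide tongue: at x = 165, y = 0, z = 50 mm in the caddy's frame.
- left_castor_wheel (a point): Centre of the left front castor's wheel. The castor swivels freely about an upright pivot at x = 55, y = 42 mm in the caddy's frame, the wheel 12 mm off it; trailing straight it is at x = 43, y = 42 mm. It starts turned well aside and swings in within about 50 mm of straight pushing.
- right_castor_wheel (a point): Centre of the right front castor's wheel; the same, with the pivot at x = 55, y = -42 mm (trailing straight: x = 43, y = -42 mm).
- dish: Loose shallow porcelain dish, white with blue, 96 mm across and 22 mm high, 0.16 kg, lying in the middle of the caddy's deck; origin at the centre of its underside.
- dock: Fixed grey dock, 150 (x) x 120 (y) mm, back wall 50 mm and side walls 26 mm high; white tape on the table before it outlines the parked caddy. Origin on the table; +x points into the dock, the way the caddy goes in; y = 0 is the centre line, the base's front edge is at x = -40 mm. In it a dark block carries a funnel (60 narrowing to 26 mm), two sprung upright rollers and a sprung black buffer.
- catch_first (a point): Foremost place on the dock's centre line where the rollers can be: dock x = 0, 50 mm above the table. The block is adjustable and its place is NOT measured: the rollers' line lies 0 to 55 mm farther in (+x); it does not yield to ordinary pushing. Rollers 12 mm thick, gap 11 mm; the funnel's mouth is 41 mm before them. The nose pin must pass between the rollers and press the buffer.
- catch_last (a point): Hindmost place where the rollers can be: dock x = 55 mm, 50 mm above the table. Passing the rollers takes 3 to 6 N; the pin meets the buffer when its axis is 2.5 mm past their line, then the push grows about 4 N per mm (a push of 8 to 10 N is ample, over 12 N too hard). Let go, the pin stays caught 2 to 6 mm past the line; short of it, it is not held.
- bowl: Bystander: blue ceramic bowl, 90 mm across, 45 mm high; origin at the centre of its underside.
- jar: Bystander: amber glass jar with a white cap, 56 mm across, 90 mm high; origin at the centre of its underside.
- foam_block: Bystander: white foam block 90 x 60 x 35 mm; origin at the centre of its underside.

How it is judged:
By the outcome, as a careful person would: the job done as asked, in the order asked, and still so for the second after the job is handed in, with the robot touching nothing.
It also fails if it takes over 67 s, if anything falls off the work surface, if the arm or the gripper's body presses on something with over 40 N, if the wrist force passes 120 N, or if a joint passes its speed limit or range.

ROBOT

A 7-joint arm with a two-finger parallel gripper is mounted at the origin on the work surface. World frame = base frame: x ahead of the robot, y to its left, z up, the work surface at z = 0. Lengths are in m, angles in rad, forces in N, time in s.
With the tool pointing down it reaches from about 0.425 to 0.925 m from the base axis. Payload 6.8 kg.
Tool frame: the origin (TCP) lies midway between the tips of the shut fingers; the grasp point (between the pads) lies 19 mm behind it (r.grip_point_offset is the distance from the TCP to the grasp point, in m); z points along the fingers, y is the direction in which the jaws open and shut (so a half turn about z gives the same grasp; the last joint's range is limited). The gripper opens to 85 mm and grips with 20 to 120 N. Pads are 22 mm wide; open, the fingers measure 114 mm over their backs; the gripper's body (76 mm by 85 mm) begins 54 mm behind the grasp point. The pads swing forward as they close: fully open they stand 13 mm farther back than shut.
Start: joints at [1.149, 0.477, 0.022, 1.555, -0.011, 1.109, -0.083], TCP at [0.208, -0.642, 0.231] pointing down, gripper open.
Joint ranges: [-2.96, 2.96], [-0.34, 2.1], [-1.41, 1.46], [0.24, 2.44], [-1.37, 4.51], [0.17, 1.92], [-2.96, 2.96]. Speed limits (rad/s): [2.39, 2.39, 3.14, 3.14, 3.14, 3.14, 3.14].

INTERFACE

Orientations are given as a rotation vector (axis times angle).
In Python, from bench import r, grab_frame, camera_params gives the robot as it stands.
- The arm moves only by the tool carry_out, never from a script. Its argument "motion" is text: rows parted by semicolons, each of 5 numbers parted by spaces: the closure, from 0 (fully open) to 1 (shut), then the shift along the tool's x, y, z in mm, then the turn about the tool's z in rad. In form: fingers dx dy dz twist; .... A call has exactly 8 rows; each row shifts and turns the commanded pose from where the row before left it, along the tool's axes as they then stand; what a row does not reach is not made up. A row lasts 1/8 s, in which the tool goes at most 62.5 mm and 10.7 degrees, less where a joint would pass 70% of its speed; a pose out of reach is approached as far as the arm can. A call with a gripper value outside its range is refused whole. The fingers move at their own pace and stop on an object; "newtons" is the grip in N (left out, the last holds). Time passes only in rows, so rows that do not move let the fingers close, or fill a call up. It gives the time, the measured TCP pose, the force and the opening at its end, in the units of the state.
- r.get_obs(): the state, without advancing time (a new reading comes with each control period).
- grab_frame(name): name is "scene" or "top" or "wrist"; returns the picture (400x640x3 uint8, red, green, blue); there is no depth.
- camera_params(name): a dict with "fx", "fy", "cx", "cy" (pixels), "k1" (the pictures are not rectified: a ray, as slopes to the right and down, at radius r is drawn at 1 + k1 r^2 times it, then the intrinsics apply), "eye" and "attitude" of the camera in the world. Camera axes: x right, y down, z forward; pixel columns grow to the right and rows downward; lengths in m; the calibration is good to about 2 mm. A picture is of the moment at which its call begins: read the wrist's pose just before it. camera_params takes no time and is no camera call; for the wrist camera it gives the pose at the moment of the call.
- r.hand_in(): hands the job in, once; it reports no verdict.
The state is a dict: "clock": time; "joints": joint angles; "qvel": joint speeds; "tau": joint torques, N m; "tcp_pos": TCP position; "orientation": TCP orientation; "contact_force": force on the tool from outside, world axes, zero at the start; "moment": the same for the moment, N m; "grip_width": finger opening in m.
Only numpy, scipy, OpenCV 4.12 (cv2) and the standard library are available. Lean on these libraries where they do the work, as an engineer would, in place of code of your own. Each camera call takes 0.05 s, during which the arm holds its last target.

## Working session

There is one attempt and no reset: what is moved stays moved. The work goes in short steps, Python scripts to look and compute and a tool call to move; the robot and the scene stay as the last step left them, time stands still between calls to the robot, and variables do not carry over. Pictures are saved under pics/ and viewed, and the job is handed in when it is done.

Besides the shell and the picture viewer there is one more tool, called after "Call:" as name(argument=value, ...) on one line, values as JSON. carry_out: Moves the arm, as the interface text tells. Its arguments: {"type":"object","properties":{"motion":{"type":"string"},"newtons":{"type":"number"}},"required":["motion"]}

```bash
ls; mkdir -p pics; python3 - <<'E'
from bench import r, grab_frame, camera_params
import cv2
print(r.get_obs())
for n in ("scene","top","wrist"):
    p=camera_params(n); print(n,p)
    cv2.imwrite(f"pics/{n}0.png",grab_frame(n)[:,:,::-1])
E
```

```text
pics
{'clock': 0.0, 'joints': array([ 1.14892535,  0.47779794,  0.02237975,  1.5564466 , -0.01150334,
        1.10928039, -0.08310655]), 'qvel': array([-0.00178542,  0.00160152, -0.00055981,  0.00111233,  0.00070559,
       -0.00117948,  0.00110621]), 'tau': array([ 6.48267292e-05, -5.96452403e+01,  1.60780896e+00, -2.81194693e+01,
        1.23879997e-02,  9.43841762e-03,  1.43794864e-05]), 'tcp_pos': array([ 0.20812106, -0.64150159,  0.23032998]), 'orientation': array([-3.10128463e+00, -4.90543181e-01,  6.72300730e-04]), 'contact_force': array([-0.04940575,  0.00543486,  0.43396453]), 'moment': array([ 0.0041662 , -0.01582665,  0.01353925]), 'grip_width': 0.08520824432870064}
scene {'fx': 507.04140771698854, 'fy': 507.04140771698854, 'cx': 325.2453382963939, 'cy': 207.06606107135562, 'k1': -0.033023364812412095, 'eye': array([ 1.3057525 , -0.37348898,  0.93515549]), 'attitude': array([-2.03882907, -1.28004363,  0.51504069])}
top {'fx': 413.08712074646195, 'fy': 413.08712074646195, 'cx': 315.79017989597423, 'cy': 206.40651808017685, 'k1': 0.03728194086819042, 'eye': array([0.33952952, 0.01077661, 1.1719847 ]), 'attitude': array([-2.13424826,  2.13929964, -0.2042119 ])}
wrist {'fx': 358.92744359875854, 'fy': 358.92744359875854, 'cx': 314.7079068714338, 'cy': 199.9744360481148, 'k1': -0.055941909952179375, 'eye': array([ 0.27345343, -0.62016264,  0.37417146]), 'attitude': array([ 2.35626227, -1.71183002, -0.23766191])}
```

View pics/scene0.png

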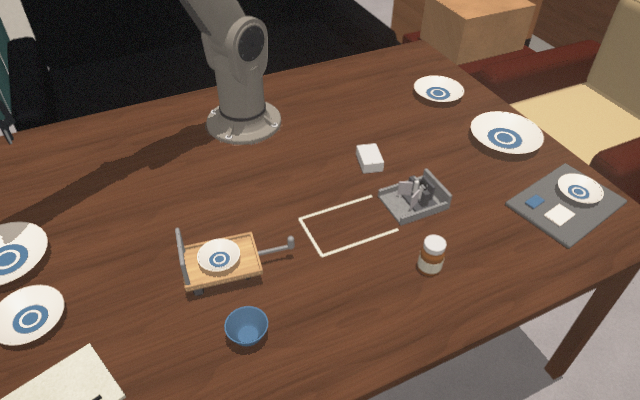

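View pics/top0.png

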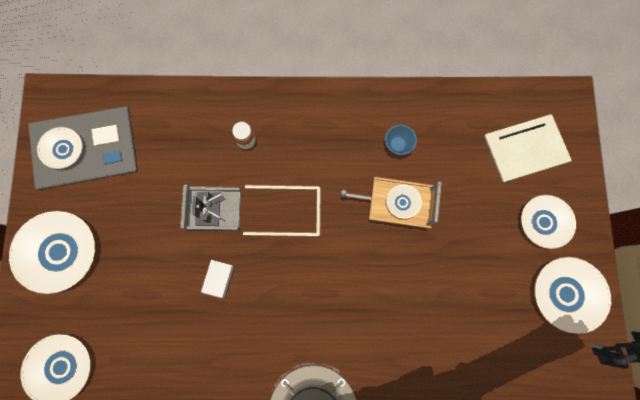

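View pics/wrist0.png

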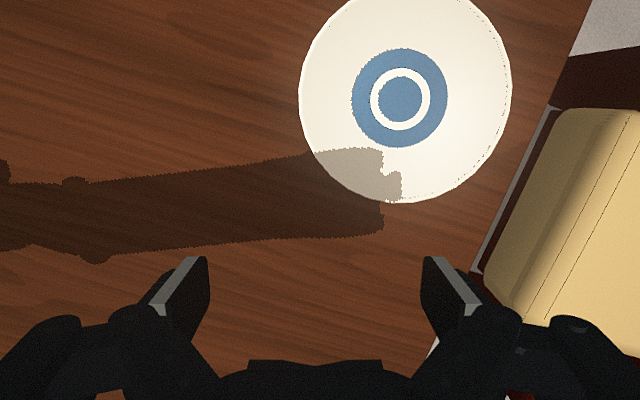

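```bash
cat > h.py <<'E'
import numpy as np, cv2
from scipy.spatial.transform import Rotation as R
from bench import r, grab_frame, camera_params
def ray(p,uv):
    K=np.array([[p['fx'],0,p['cx']],[0,p['fy'],p['cy']],[0,0,1.]])
    d=np.array([(uv[0]-p['cx'])/p['fx'],(uv[1]-p['cy'])/p['fy']]); s=d.copy()
    for _ in range(20): s=d/(1+p['k1']*(s@s))
    return R.from_rotvec(p['attitude']).apply([s[0],s[1],1.])
def onz(p,uv,z):
    d=ray(p,uv); return p['eye']+d*(z-p['eye'][2])/d[2]
def proj(p,X):
    c=R.from_rotvec(p['attitude']).inv().apply(np.asarray(X)-p['eye']); s=c[:2]/c[2]
    s=s*(1+p['k1']*(s@s)); return np.array([p['fx']*s[0]+p['cx'],p['fy']*s[1]+p['cy']])
def two(p1,u1,p2,u2):
    a,b=ray(p1,u1),ray(p2,u2); a/=np.linalg.norm(a); b/=np.linalg.norm(b)
    t=np.linalg.lstsq(np.stack([a,-b],1),p2['eye']-p1['eye'],rcond=None)[0]
    A,B=p1['eye']+t[0]*a,p2['eye']+t[1]*b
    return (A+B)/2,np.linalg.norm(A-B)
def crop(n,img,x0,y0,x1,y1,s):
    c=cv2.resize(img[y0:y1,x0:x1],None,fx=s,fy=s,interpolation=cv2.INTER_CUBIC); cv2.imwrite(f'pics/{n}.png',c)
E
python3 - <<'E'
from h import *
t=cv2.imread('pics/top0.png'); s=cv2.imread('pics/scene0.png')
crop('t0caddy',t,330,165,450,240,6); crop('t0dock',t,170,170,330,250,5)
crop('s0caddy',s,160,210,310,310,5); crop('s0dock',s,290,140,460,270,4)
E
```

```text
(no output)
```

View pics/t0caddy.png

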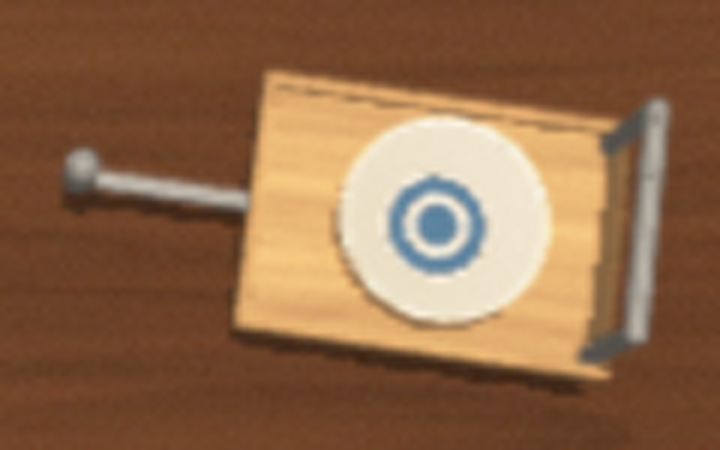

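View pics/t0dock.png

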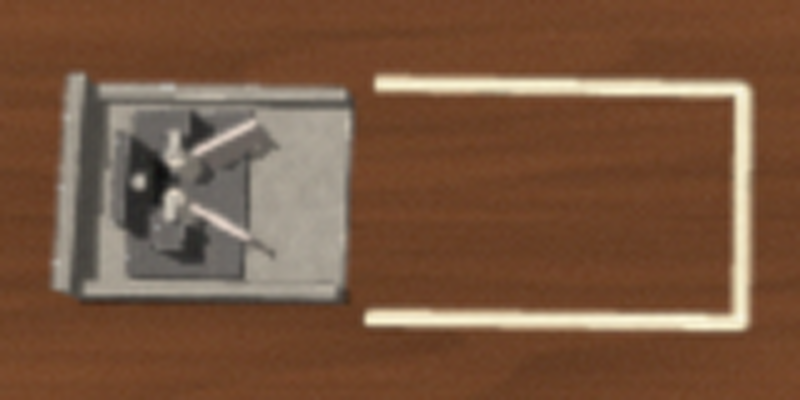

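View pics/s0caddy.png

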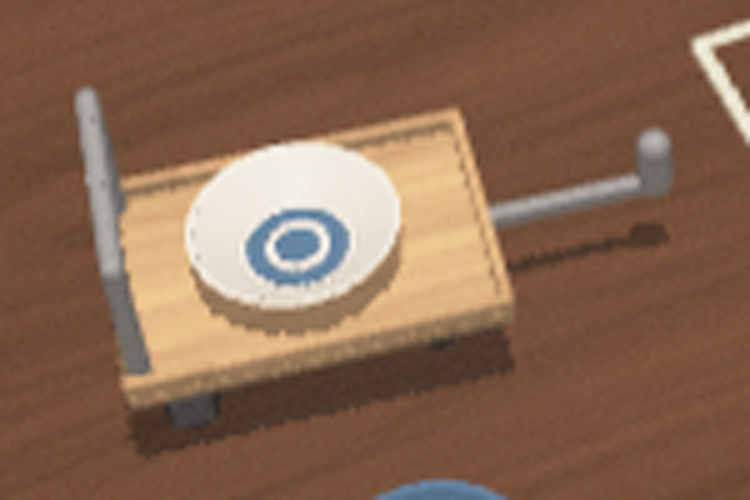

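View pics/s0dock.png

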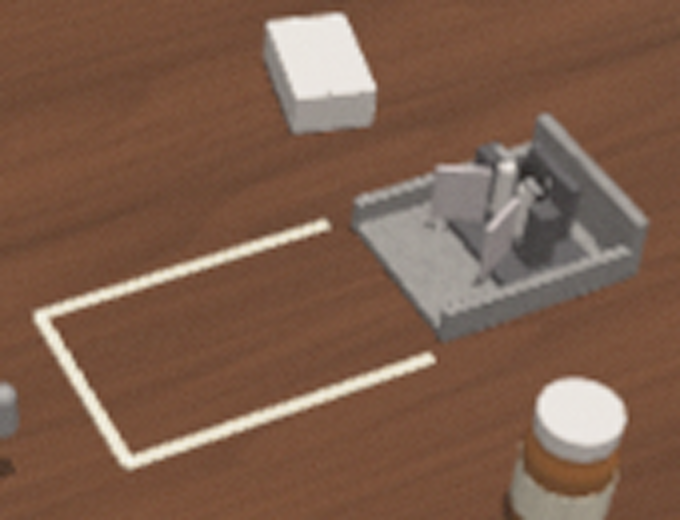

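```bash
python3 - <<'E'
from h import *
t=camera_params('top'); s=camera_params('scene')
f=lambda o,k,c:((c[0]+.5)/k-.5+o[0],(c[1]+.5)/k-.5+o[1])
C=lambda *c:f((330,165),6,c); D=lambda *c:f((170,170),5,c); S=lambda *c:f((160,210),5,c); SD=lambda *c:f((290,140),4,c)
np.set_printoptions(precision=4,suppress=True)
print('bar R',onz(t,C(657,105),.121), two(t,C(657,105),s,S(110,272)))
print('bar L',onz(t,C(637,338),.121), two(t,C(637,338),s,S(86,95)))
a,b=onz(t,C(657,105),.121),onz(t,C(637,338),.121)
print('len',np.linalg.norm(a-b),'mid',(a+b)/2,'yaw',np.degrees(np.arctan2(*( (a-b)[[0,1]] )[::-1])))
p=onz(t,C(82,158),.072); print('pin',p, two(t,C(82,158),s,S(654,136)))
d=p-(a+b)/2; print('pin-bar',np.linalg.norm(d[:2]),np.degrees(np.arctan2(d[1],d[0])))
for n,c in dict(FR=(265,72),FL=(235,325),RL=(610,378)).items(): print(n,onz(t,C(*c),.052))
print('tape');
for c in [(750,85),(747,328),(375,75),(366,327)]: print(onz(t,D(*c),0))
print('dock walls z26: front R,L');
for c in [(350,92),(342,295),(80,292)]: print(onz(t,D(*c),.026))
print('back top z50',onz(t,D(76,74),.05),onz(t,D(60,290),.05))
print('base front');
for c in [(352,108),(345,285)]: print(onz(t,D(*c),0.004))
print('rollers',two(t,D(175,150),s,SD(505,165)),two(t,D(172,205),s,SD(535,185)))
E
```

```text
bar R [ 0.5898 -0.3285  0.121 ] (array([ 0.5901, -0.3314,  0.1179]), np.float64(0.0037612622428341673))
bar L [ 0.4873 -0.3142  0.121 ] (array([ 0.4875, -0.3159,  0.1183]), np.float64(0.001679043863358676))
len 0.10344271398737229 mid [ 0.5386 -0.3214  0.121 ] yaw -7.916723391409559
pin [ 0.577  -0.0816  0.072 ] (array([ 0.5764, -0.0834,  0.0714]), np.float64(0.003652374836021254))
pin-bar 0.24278540708455762 80.89121993944447
FR [ 0.6222 -0.1692  0.052 ]
FL [ 0.5032 -0.1521  0.052 ]
RL [ 0.4787 -0.3223  0.052 ]
tape
[ 0.6054 -0.0191  0.    ]
[ 0.4637 -0.0166  0.    ]
[0.6113 0.1983 0.    ]
[0.4648 0.1995 0.    ]
dock walls z26: front R,L
[0.5954 0.2079 0.026 ]
[0.4799 0.2091 0.026 ]
[0.482  0.3533 0.026 ]
back top z50 [0.6002 0.3544 0.05  ] [0.4802 0.3569 0.05  ]
base front
[0.5909 0.2103 0.004 ]
[0.4883 0.2114 0.004 ]
rollers (array([0.5475, 0.2831, 0.0844]), np.float64(0.014031641982351281)) (array([0.5317, 0.3079, 0.0408]), np.float64(0.014376804519117242))
```

```bash
cat >> h.py <<'E'
np.set_printoptions(precision=4,suppress=True)
def ax(o=None):
    o=o or r.get_obs(); return R.from_rotvec(o['orientation']).as_matrix()
def yawY(M): # heading of -tool y (caddy forward), deg
    return np.degrees(np.arctan2(-M[1,1],-M[0,1]))
def plan(target,head,n):
    """rows to world TCP target with -tool-y at heading head(deg)"""
    o=r.get_obs(); M=ax(o); tw=-np.radians((head-yawY(M)+180)%360-180)/n
    step=(np.asarray(target)-o['tcp_pos'])/n*1000
    print('step world',step,'tw',tw)
    for i in range(n):
        print(np.round(M.T@step,1),round(tw,4)); M=M@R.from_rotvec([0,0,tw]).as_matrix()
def st():
    o=r.get_obs(); print('t',round(o['clock'],3),'tcp',o['tcp_pos'],'head',yawY(ax(o)),'z',ax(o)[:,2],'F',o['contact_force'],'M',o['moment'],'w',o['grip_width'])
E
python3 - <<'E'
from h import *
st(); plan([.5386,-.3214,.17],81.7,8)
E
```

```text
t 0.15 tcp [ 0.2082 -0.6416  0.2305] head 107.97891923178189 z [-0.0005  0.0013 -1.    ] F [-0.8759  0.3471  0.4888] M [-0.0044 -0.0026 -0.0334] w 0.08546391171081898
step world [41.2953 40.0277 -7.5672] tw 0.0573317080575316
[ 51.6 -25.3   7.6] 0.0573
[ 50.1 -28.2   7.6] 0.0573
[ 48.4 -31.1   7.6] 0.0573
[ 46.5 -33.8   7.6] 0.0573
[ 44.5 -36.4   7.6] 0.0573
[ 42.4 -38.9   7.6] 0.0573
[ 40.1 -41.2   7.6] 0.0573
[ 37.6 -43.5   7.6] 0.0573
```

Call:
carry_out(motion="0 51.6 -25.3 7.6 0.0573; 0 50.1 -28.2 7.6 0.0573; 0 48.4 -31.1 7.6 0.0573; 0 46.5 -33.8 7.6 0.0573; 0 44.5 -36.4 7.6 0.0573; 0 42.4 -38.9 7.6 0.0573; 0 40.1 -41.2 7.6 0.0573; 0 37.6 -43.5 7.6 0.0573", newtons=25)

```text
clock: 1.15
tcp_pos: [0.5397, -0.3205, 0.1701]
orientation: [3.133, -0.23, -0.0]
contact_force: [0.9, -0.2, -0.0]
grip_width: 0.0853
```

```bash
python3 - <<'E'
from h import *
st(); print(camera_params('wrist')); cv2.imwrite('pics/w1.png',grab_frame('wrist')[:,:,::-1])
E
```

```text
t 1.15 tcp [ 0.5397 -0.3205  0.1701] head 81.59891869261918 z [-0.0002 -0.     -1.    ] F [ 0.9328 -0.2466 -0.0467] M [-0.0276  0.0288  0.0438] w 0.08525402431210448
{'fx': 358.92744359875854, 'fy': 358.92744359875854, 'cx': 314.7079068714338, 'cy': 199.9744360481148, 'k1': -0.055941909952179375, 'eye': array([ 0.6075, -0.33  ,  0.3139]), 'attitude': array([ 1.9262, -2.2313, -0.3074])}
```

View pics/w1.png

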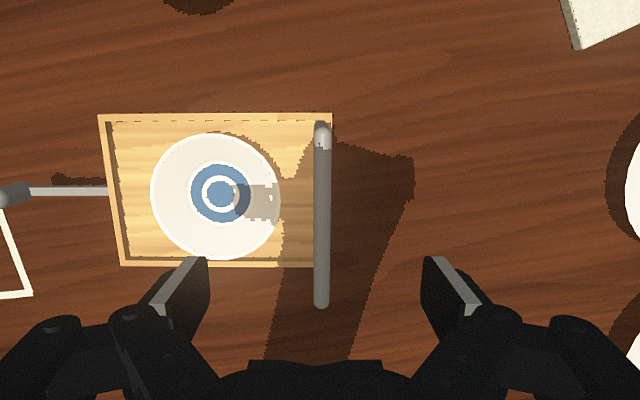

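```bash
python3 - <<'E'
from h import *
w=camera_params('wrist')
im=cv2.imread('pics/w1.png').astype(int)
# centre columns: grey low-saturation pixels
for v in (160,190,220,250,280,295):
    row=im[v,295:345]; sat=row.max(1)-row.min(1); c=np.where(sat<25)[0]+295; print(v,c.min(),c.max(),end=' ')
a=onz(w,(323,124),.12); b=onz(w,(321,309),.12); print()
a=onz(w,(323,130),.118);b=onz(w,(321.3,303),.118);print(a,b,np.linalg.norm(a-b),(a+b)/2, 'head',np.degrees(np.arctan2((a-b)[0],-(a-b)[1])))
E
```

```text
160 314 330 190 314 330 220 314 330 250 314 329 280 313 329 295 313 328 
[ 0.5983 -0.3218  0.118 ] [ 0.4946 -0.307   0.118 ] 0.10473825141541922 [ 0.5465 -0.3144  0.118 ] head 81.8874961740701
```

```bash
python3 - <<'E'
from h import *
w=camera_params('wrist'); print(R.from_rotvec(w['attitude']).as_matrix()); print(ax()); print(onz(w,(314.7,200),.118),onz(w,(314.7,300),.118))
print(ax().T@(w['eye']-r.get_obs()['tcp_pos']))
t=camera_params('top');print(R.from_rotvec(t['attitude']).as_matrix())
E
```

```text
[[-0.1375 -0.9546 -0.2642]
 [-0.9905  0.1307  0.0431]
 [-0.0066  0.2676 -0.9635]]
[[ 0.9905 -0.1376  0.0031]
 [-0.1376 -0.9905  0.0057]
 [ 0.0023 -0.006  -1.    ]]
[ 0.5604 -0.3121  0.118 ] [ 0.4973 -0.3033  0.118 ]
[ 0.0685 -0.0005 -0.1437]
[[-0.0037 -0.9847  0.1743]
 [-0.9999  0.001  -0.0156]
 [ 0.0152 -0.1743 -0.9846]]
```

```bash
python3 - <<'E'
from h import *
st(); print(camera_params('wrist')['eye'], r.get_obs()['qvel'])
E
```

```text
t 1.2 tcp [ 0.5464 -0.311   0.1691] head 82.09197374662456 z [ 0.0031  0.0057 -1.    ] F [ 5.6292  6.1714 -0.119 ] M [ 0.3677 -0.4075 -0.0108] w 0.08553116020750752
[ 0.6138 -0.3208  0.313 ] [ 0.0318 -0.0183 -0.0509  0.026  -0.0232  0.0137  0.2138]
```

```bash
python3 - <<'E'
from h import *
w=camera_params('wrist'); w['eye']=np.array([.6075,-.33,.3139]); w['attitude']=np.array([1.9262,-2.2313,-.3074])
a=onz(w,(323,130),.118);b=onz(w,(321.3,303),.118);print(a,b,np.linalg.norm(a-b),(a+b)/2, 'head',np.degrees(np.arctan2((a-b)[0],-(a-b)[1])))
E
```

```text
[ 0.5912 -0.332   0.118 ] [ 0.487  -0.3162  0.118 ] 0.10543481595009335 [ 0.5391 -0.3241  0.118 ] head 81.39429982898972
```

Call:
carry_out(motion="0 0 0 0 0; 0 0 0 0 0; 0 0 0 0 0; 0 0 0 0 0; 0 0 0 0 0; 0 0 0 0 0; 0 0 0 0 0; 0 0 0 0 0")

```text
clock: 2.2
tcp_pos: [0.5387, -0.3218, 0.1705]
orientation: [3.133, -0.227, 0.0]
contact_force: [-0.2, -1.2, -0.9]
grip_width: 0.0854
```

```bash
python3 - <<'E'
from h import *
st();plan([.539,-.324,.1],81.6,6)
E
```

```text
t 2.2 tcp [ 0.5387 -0.3218  0.1705] head 81.71965822421957 z [ 0. -0. -1.] F [-0.153  -1.1925 -0.8616] M [-0.0079  0.0086 -0.0104] w 0.08536251624233053
step world [  0.0545  -0.3593 -11.752 ] tw 0.00034807166495349996
[ 0.1  0.3 11.8] 0.0003
[ 0.1  0.3 11.8] 0.0003
[ 0.1  0.3 11.8] 0.0003
[ 0.1  0.3 11.8] 0.0003
[ 0.1  0.3 11.8] 0.0003
[ 0.1  0.3 11.8] 0.0003
```

Call:
carry_out(motion="0 0 0.6 12 0; 0 0 0.6 12 0; 0 0 0.5 12 0; 0 0 0.5 12 0; 0 0 0 12 0; 0 0 0 11 0; 0 0 0 0 0; 0 0 0 0 0")

```text
clock: 3.2
tcp_pos: [0.5386, -0.3242, 0.0998]
orientation: [3.133, -0.227, 0.001]
contact_force: [0.4, -0.1, 0.4]
grip_width: 0.0854
```

Call:
carry_out(motion="0.5 0 0 0 0; 0.7 0 0 0 0; 0.8 0 0 0 0; 0.9 0 0 0 0; 1 0 0 0 0; 1 0 0 0 0; 1 0 0 0 0; 1 0 0 0 0", newtons=30)

```text
clock: 4.2
tcp_pos: [0.5384, -0.3241, 0.0996]
orientation: [3.133, -0.227, 0.0]
contact_force: [-0.7, -0.5, 1.0]
grip_width: 0.0087
```

```bash
python3 - <<'E'
from h import *
st(); 
t=grab_frame('top')[:,:,::-1]; cv2.imwrite('pics/t2.png',t); crop('t2c',t,330,165,450,240,6)
E
```

```text
t 4.2 tcp [ 0.5384 -0.3241  0.0996] head 81.71237862753641 z [ 0.0002 -0.0001 -1.    ] F [-0.7001 -0.5176  0.9754] M [ 0.019   0.0031 -0.0424] w 0.008728969801996795
```

View pics/t2.png

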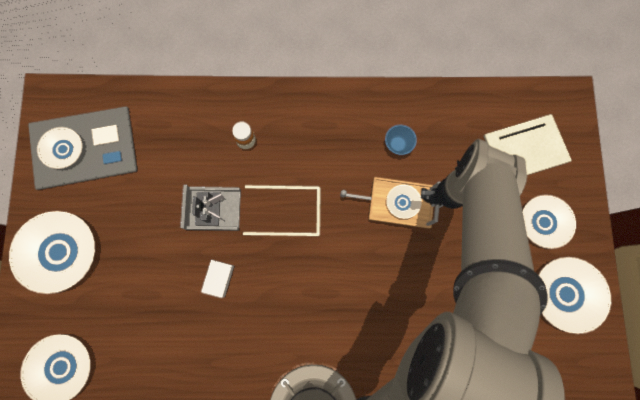

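Call:
carry_out(motion="1 0 -4 0 0; 1 0 -8 0 0; 1 0 -11 0 0; 1 0 -11 0 0; 1 0 -11 0 0; 1 0 -10 0 0; 1 0 -5 0 0; 1 0 0 0 0")

```text
clock: 5.25
tcp_pos: [0.5473, -0.2638, 0.0995]
orientation: [-3.133, 0.225, -0.0]
contact_force: [-0.2, 0.8, 2.7]
grip_width: 0.009
```

```bash
python3 - <<'E'
from h import *
st(); w=camera_params('wrist'); print(w['eye'],w['attitude'])
t=grab_frame('wrist')[:,:,::-1]; cv2.imwrite('pics/w3.png',t)
t=grab_frame('top')[:,:,::-1]; cv2.imwrite('pics/t3.png',t); crop('t3c',t,310,165,430,240,6)
t=grab_frame('scene')[:,:,::-1]; cv2.imwrite('pics/s3.png',t); crop('s3c',t,160,190,320,300,5)
E
```

```text
t 5.25 tcp [ 0.5473 -0.2638  0.0995] head 81.76926899540094 z [ 0.0001  0.0005 -1.    ] F [-0.1555  0.8495  2.7299] M [ 0.1617 -0.087   0.005 ] w 0.008987055240868656
[ 0.615  -0.2732  0.2433] [ 1.9298 -2.2285 -0.3074]
```

View pics/w3.png

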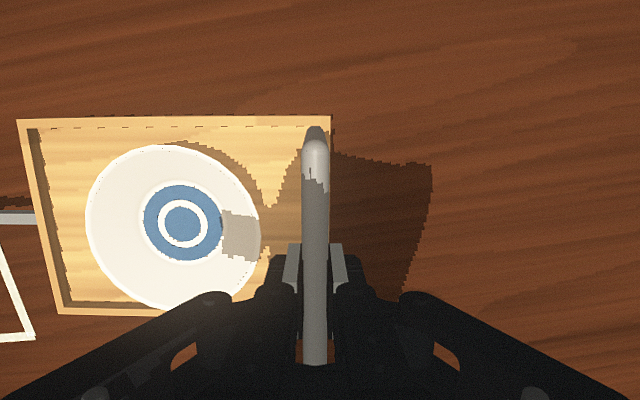

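View pics/t3c.png

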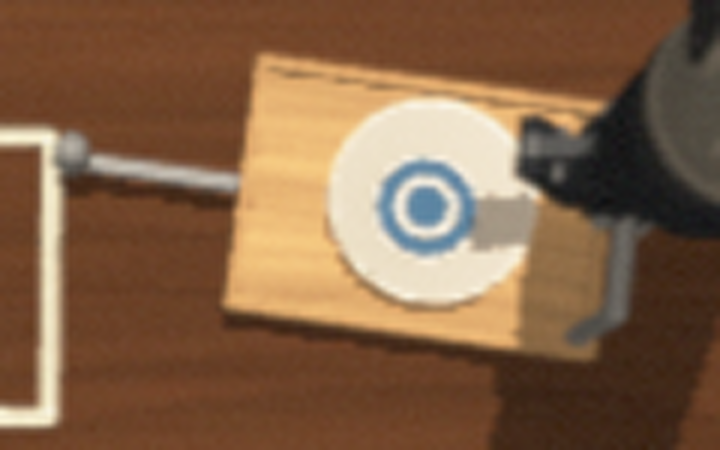

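View pics/s3c.png

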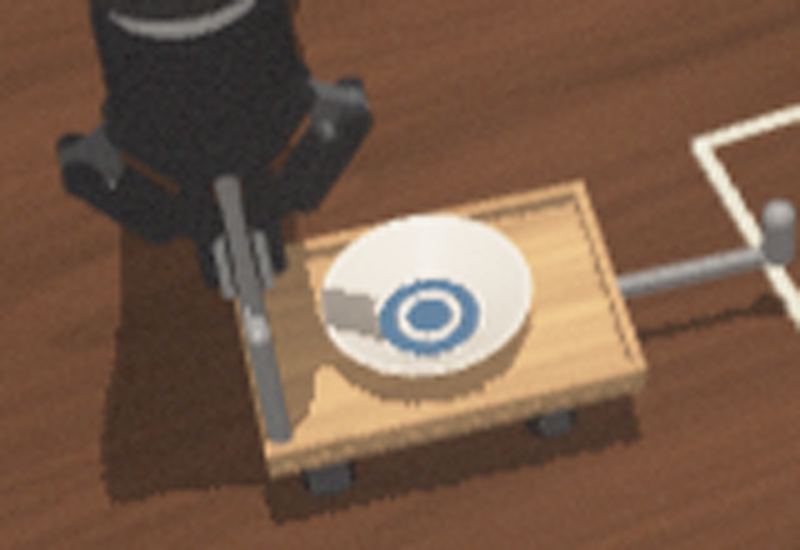

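```bash
python3 - <<'E'
from h import *
t=camera_params('top'); s=camera_params('scene')
f=lambda o,k,c:((c[0]+.5)/k-.5+o[0],(c[1]+.5)/k-.5+o[1])
C=lambda *c:f((310,165),6,c); S=lambda *c:f((160,190),5,c)
p=onz(t,C(73,146),.072); print('pin',p,two(t,C(73,146),s,S(777,208)))
tcp=np.array([.5473,-.2638]); d=p[:2]-tcp; print(np.linalg.norm(d),np.degrees(np.arctan2(d[1],d[0])))
a=onz(t,C(258,53),.052);b=onz(t,C(225,308),.052);c=onz(t,C(595,358),.052);print(a,b,c,np.linalg.norm(a-b),np.linalg.norm(b-c))
print('head',[np.degrees(np.arctan2(*(b-c)[[1,0]])),np.degrees(np.arctan2((a-b)[0],-(a-b)[1]))])
print('front mid',(a+b)/2)
w=camera_params('wrist');w['eye']=np.array([ 0.615 , -0.2732 , 0.2433]);w['attitude']=np.array([ 1.9298, -2.2285, -0.3074])
for uv in [(331,116),(17,120),(60,314)]: print(onz(w,uv,.052))
print('bar end',onz(w,(316,130),.121),onz(w,(315,362),.121))
# dock from top image 
im=cv2.imread('pics/t3.png'); hsv=cv2.cvtColor(im,cv2.COLOR_BGR2HSV)
m=((hsv[...,1]<60)&(hsv[...,2]>190)).astype(np.uint8)
def edge(v0,v1,us):
    out=[]
    for u in us:
        vv=np.arange(v0,v1); wgt=np.clip(im[v0:v1,u].astype(float).min(1)-80,0,None); out.append(onz(t,(u,(vv*wgt).sum()/wgt.sum()),0)[:2])
    return np.array(out)
T=edge(181,194,range(250,312,4));B=edge(228,241,range(250,312,4))
for E in (T,B): q=np.polyfit(E[:,1],E[:,0],1); print('tape line x at y=0.1',np.polyval(q,.1),'tilt deg',np.degrees(q[0]))
E
```

```text
pin [ 0.5826 -0.0231  0.072 ] (array([ 0.5827, -0.0244,  0.0693]), np.float64(0.0027214747827829676))
0.24330240943382742 81.65699066174693
[ 0.6313 -0.1102  0.052 ] [ 0.5112 -0.0928  0.052 ] [ 0.4879 -0.2612  0.052 ] 0.1214083233901685 0.17005638363117984
head [np.float64(82.14059308260629), np.float64(81.75900773296031)]
front mid [ 0.5712 -0.1015  0.052 ]
[ 0.6057 -0.2802  0.052 ]
[ 0.6299 -0.1113  0.052 ]
[ 0.5108 -0.0949  0.052 ]
bar end [ 0.6052 -0.2721  0.121 ] [ 0.5127 -0.2584  0.121 ]
tape line x at y=0.1 0.6048548497637924 tilt deg 0.9678766505391009
tape line x at y=0.1 0.46883827720232485 tilt deg 0.829853485666522
```

```bash
cat > path.py <<'E'
from h import *
from scipy.optimize import fsolve
LT=np.radians(89.1)
def err(pin_or_P,head):
    P=np.asarray(pin_or_P); return (P[0]-(.5368+.0157*(P[1]-.1)))*np.cos(.0157), LT-np.radians(head)
def sim(e,th,ks,ds):
    s=0;
    for k,d in zip(ks,ds):
        n=th-k*d; m=(th+n)/2; e+=d*np.sin(m); s+=d*np.cos(m); th=n
    return e,th,s
def prof(k1,k2,n1,n2,n3):
    return [0]*n1+[k1/2]+[k1]*(n2-1)+[(k1+k2)/2]+[k2]*(n3-1)+[k2/2]
def rows(ks,ds,off=.017):
    # tool displacement per row in tool frame, tool is off behind the axle; left turn = k>0
    for k,d in zip(ks,ds):
        a=k*d; # heading change left
        P=np.array([d*np.cos(a/2),d*np.sin(a/2)]) # fwd,left
        b=P-off*np.array([np.cos(a),np.sin(a)])+np.array([off,0])
        print(f'1 {-b[1]*1000:.1f} {-b[0]*1000:.1f} 0 {-a:.4f}')
E
python3 - <<'E'
from path import *
e,th=err([.5505,-.2462],81.8); print(e,th)
n=(2,13,8)
ds=[.005,.008]+[.01]*(13+8+1-0)
def F(x):
    ks=prof(*x,*n); a=sim(e,th,ks,ds); return a[0]*10,a[1]
x=fsolve(F,[3.4,-3.4]); ks=prof(*x,*n); print(x,len(ks),len(ds),sim(e,th,ks,ds)); rows(ks,ds)
E
```

```text
0.019132981713463414 0.1274090353955859
[ 3.1674 -3.5544] 24 24 (np.float64(-1.07742590890747e-17), np.float64(-1.3183898417423734e-16), np.float64(0.2305028099396179))
1 -0.0 -5.0 0 -0.0000
1 -0.0 -8.0 0 -0.0000
1 0.2 -10.0 0 -0.0158
1 0.4 -10.0 0 -0.0317
1 0.4 -10.0 0 -0.0317
1 0.4 -10.0 0 -0.0317
1 0.4 -10.0 0 -0.0317
1 0.4 -10.0 0 -0.0317
1 0.4 -10.0 0 -0.0317
1 0.4 -10.0 0 -0.0317
1 0.4 -10.0 0 -0.0317
1 0.4 -10.0 0 -0.0317
1 0.4 -10.0 0 -0.0317
1 0.4 -10.0 0 -0.0317
1 0.4 -10.0 0 -0.0317
1 -0.0 -10.0 0 0.0019
1 -0.4 -10.0 0 0.0355
1 -0.4 -10.0 0 0.0355
1 -0.4 -10.0 0 0.0355
1 -0.4 -10.0 0 0.0355
1 -0.4 -10.0 0 0.0355
1 -0.4 -10.0 0 0.0355
1 -0.4 -10.0 0 0.0355
1 -0.2 -10.0 0 0.0178
```

Call:
carry_out(motion="1 0 -5 0 0; 1 0 -8 0 0; 1 0.2 -10 0 -0.016; 1 0.4 -10 0 -0.032; 1 0.4 -10 0 -0.032; 1 0.4 -10 0 -0.032; 1 0.4 -10 0 -0.032; 1 0.4 -10 0 -0.032")

```text
clock: 6.4
tcp_pos: [0.5559, -0.1915, 0.0996]
orientation: [3.141, 0.053, 0.0]
contact_force: [1.1, -0.3, 1.8]
grip_width: 0.0085
```

Call:
carry_out(motion="1 0.4 -10 0 -0.032; 1 0.4 -10 0 -0.032; 1 0.4 -10 0 -0.032; 1 0.4 -10 0 -0.032; 1 0.4 -10 0 -0.032; 1 0.4 -10 0 -0.032; 1 0.2 -6 0 -0.016; 1 0 0 0 0")

```text
clock: 7.4
tcp_pos: [0.5502, -0.1256, 0.0995]
orientation: [-3.118, -0.377, 0.0]
contact_force: [1.2, 1.2, 2.9]
grip_width: 0.0087
```

```bash
python3 - <<'E'
from h import *
st(); w=camera_params('wrist'); print(w['eye'],w['attitude'])
t=grab_frame('wrist')[:,:,::-1]; cv2.imwrite('pics/w4.png',t)
t=grab_frame('top')[:,:,::-1]; cv2.imwrite('pics/t4.png',t); crop('t4c',t,230,165,390,260,5)
E
```

```text
t 7.4 tcp [ 0.5502 -0.1256  0.0995] head 103.784299428214 z [-0.0002  0.0005 -1.    ] F [1.1984 1.2258 2.8846] M [ 0.2137 -0.2711 -0.0844] w 0.008709811074519064
[ 0.6167 -0.1089  0.2432] [ 2.2955 -1.7999 -0.2486]
```

View pics/w4.png

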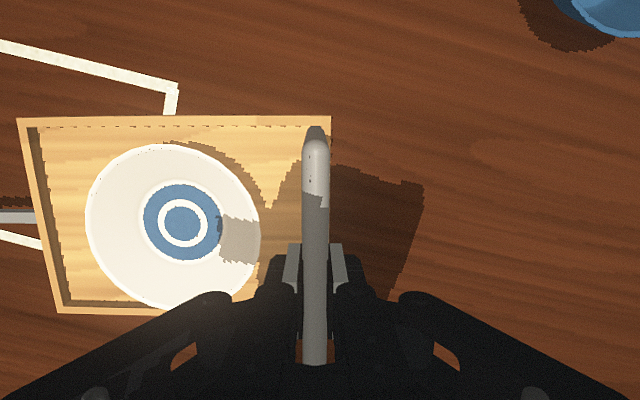

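View pics/t4c.png

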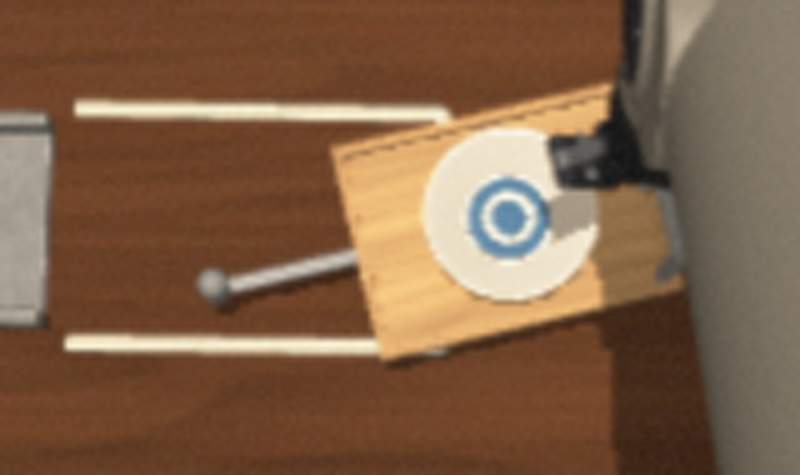

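```bash
python3 - <<'E'
from path import *
t=camera_params('top')
f=lambda o,k,c:((c[0]+.5)/k-.5+o[0],(c[1]+.5)/k-.5+o[1])
p=onz(t,f((230,165),5,(214,282)),.072); tcp=np.array([.5502,-.1256]); d=p[:2]-tcp; print(p,np.linalg.norm(d),np.degrees(np.arctan2(d[1],d[0])))
hd=103.8; h=np.array([np.cos(np.radians(hd)),np.sin(np.radians(hd))]); P=tcp+.017*h+.0005*np.array([h[1],-h[0]])
e,th=err(P,hd); print(P,e,th)
# first turn right to 0
for n in [(0,2,9),(0,3,9),(0,2,8)]:
    N=sum(n)+1; ds=[.006]+[.01]*(N-1)
    def F(x):
        ks=prof(*x,*n); a=sim(e,th,ks,ds); return a[0]*10,a[1]
    x=fsolve(F,[1,-3.4]); ks=prof(*x,*n); print(x,N,F(x),sim(e,th,ks,ds)[2]+P[1]+.225); 
    rows(ks,ds)
E
```

```text
[0.4946 0.1099 0.072 ] 0.24197299483831897 103.28921778572
[ 0.5466 -0.109 ] 0.013109734259013631 -0.25656340004316647
[-3.8983 -2.071 ] 12 (np.float64(-2.019326546254252e-17), np.float64(-3.642919299551295e-17)) 0.23096931582608715
1 -0.2 -6.0 0 0.0117
1 -0.5 -10.0 0 0.0390
1 -0.4 -10.0 0 0.0298
1 -0.2 -10.0 0 0.0207
1 -0.2 -10.0 0 0.0207
1 -0.2 -10.0 0 0.0207
1 -0.2 -10.0 0 0.0207
1 -0.2 -10.0 0 0.0207
1 -0.2 -10.0 0 0.0207
1 -0.2 -10.0 0 0.0207
1 -0.2 -10.0 0 0.0207
1 -0.1 -10.0 0 0.0104
[-3.8488 -1.6533] 13 (np.float64(2.622414004699314e-17), np.float64(-6.765421556309548e-17)) 0.2410147928475299
1 -0.2 -6.0 0 0.0115
1 -0.5 -10.0 0 0.0385
1 -0.5 -10.0 0 0.0385
1 -0.3 -10.0 0 0.0275
1 -0.2 -10.0 0 0.0165
1 -0.2 -10.0 0 0.0165
1 -0.2 -10.0 0 0.0165
1 -0.2 -10.0 0 0.0165
1 -0.2 -10.0 0 0.0165
1 -0.2 -10.0 0 0.0165
1 -0.2 -10.0 0 0.0165
1 -0.2 -10.0 0 0.0165
1 -0.1 -10.0 0 0.0083
[-2.8221 -2.5721] 11 (np.float64(4.0657581468206416e-19), np.float64(6.938893903907228e-18)) 0.22089137091409758
1 -0.1 -6.0 0 0.0085
1 -0.3 -10.0 0 0.0282
1 -0.3 -10.0 0 0.0270
1 -0.3 -10.0 0 0.0257
1 -0.3 -10.0 0 0.0257
1 -0.3 -10.0 0 0.0257
1 -0.3 -10.0 0 0.0257
1 -0.3 -10.0 0 0.0257
1 -0.3 -10.0 0 0.0257
1 -0.3 -10.0 0 0.0257
1 -0.2 -10.0 0 0.0129
```

Call:
carry_out(motion="1 -0.1 -6 0 0.0085; 1 -0.3 -10 0 0.028; 1 -0.3 -10 0 0.027; 1 -0.3 -10 0 0.026; 1 -0.3 -10 0 0.026; 1 -0.3 -10 0 0.026; 1 -0.2 -6 0 0.0155; 1 0 0 0 0")

```text
clock: 8.5
tcp_pos: [0.5373, -0.0653, 0.0994]
orientation: [-3.139, -0.131, 0.001]
contact_force: [-0.8, -0.0, 4.6]
grip_width: 0.0085
```

```bash
python3 - <<'E'
from path import *
st(); o=r.get_obs(); w=camera_params('wrist'); print(w['eye'],w['attitude'])
t=grab_frame('wrist')[:,:,::-1]; cv2.imwrite('pics/w5.png',t)
t=grab_frame('top')[:,:,::-1]; cv2.imwrite('pics/t5.png',t); crop('t5c',t,170,165,330,260,5)
tcp=o['tcp_pos'][:2]; hd=yawY(ax(o)); h=np.array([np.cos(np.radians(hd)),np.sin(np.radians(hd))]); P=tcp+.017*h+.0005*np.array([h[1],-h[0]])
e,th=err(P,hd); print(P,'pin',P+.225*h,e,th)
for n in [(0,2,4),(0,2,3)]:
    N=sum(n)+1; ds=[.006]+[.01]*(N-1)
    def F(x):
        ks=prof(*x,*n); a=sim(e,th,ks,ds); return a[0]*10,a[1]
    x=fsolve(F,[-2,-2.4]); ks=prof(*x,*n); print(x,N,F(x),sim(e,th,ks,ds)[2]+P[1]+.225); 
    rows(ks,ds)
E
```

```text
t 8.5 tcp [ 0.5373 -0.0653  0.0994] head 94.76187820675909 z [-0.0009  0.0002 -1.    ] F [-0.8447 -0.0049  4.606 ] M [0.1491 0.1034 0.0302] w 0.008507914940973743
[ 0.6057 -0.0592  0.2431] [ 2.1549 -1.9823 -0.2741]
[ 0.5363 -0.0483] pin [0.5177 0.1759] 0.0018737595906807797 -0.09881841655485868
[-4.2344 -0.565 ] 7 (np.float64(1.8973538018496328e-18), np.float64(3.469446951953614e-18)) 0.24264303199960185
1 -0.2 -6.0 0 0.0127
1 -0.5 -10.0 0 0.0423
1 -0.3 -10.0 0 0.0240
1 -0.1 -10.0 0 0.0056
1 -0.1 -10.0 0 0.0056
1 -0.1 -10.0 0 0.0056
1 -0.0 -10.0 0 0.0028
[-3.9677 -0.9133] 6 (np.float64(-5.183841637196318e-18), np.float64(-1.0408340855860843e-17)) 0.23264044598272526
1 -0.2 -6.0 0 0.0119
1 -0.5 -10.0 0 0.0397
1 -0.3 -10.0 0 0.0244
1 -0.1 -10.0 0 0.0091
1 -0.1 -10.0 0 0.0091
1 -0.1 -10.0 0 0.0046
```

View pics/t5c.png

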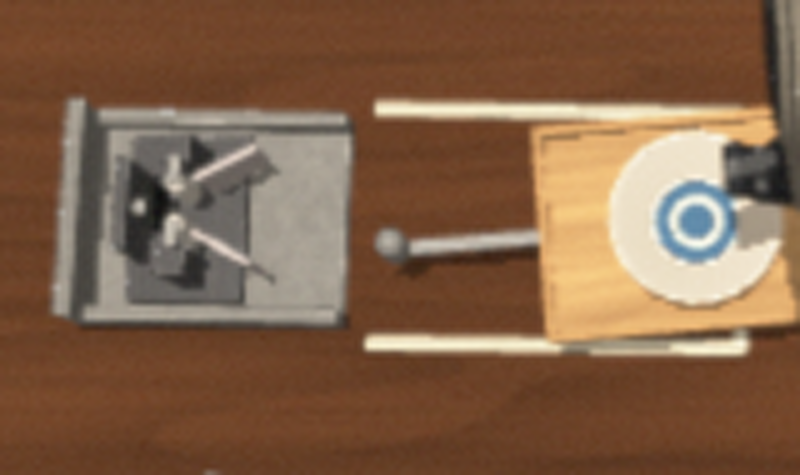

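View pics/w5.png

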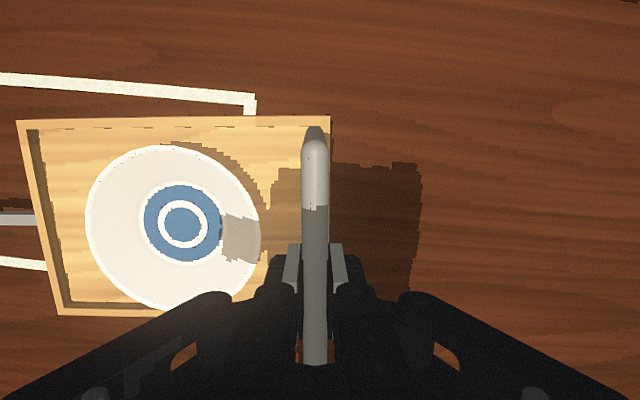

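```bash
python3 - <<'E'
from path import *
t=camera_params('top')
f=lambda c:((c[0]+.5)/5-.5+170,(c[1]+.5)/5-.5+165)
for n,c in dict(pin=(393,242),r1=(178,170),r2=(175,232),tip1=(262,152),tip2=(270,280),mid=(178,203)).items():
    for z in (.06,.072): P=onz(t,f(c),z); print(n,z,P,err(P[:2],89)[0])
E
```

```text
pin 0.06 [0.5183 0.1769 0.06  ] -0.019674804262066206
pin 0.072 [0.5164 0.1751 0.072 ] -0.021575953427951548
r1 0.06 [0.5582 0.2944 0.06  ] 0.018385749499431534
r1 0.072 [0.5559 0.2914 0.072 ] 0.016073869280862352
r2 0.06 [0.524  0.2946 0.06  ] -0.015855564527492465
r2 0.072 [0.522  0.2915 0.072 ] -0.01779792907785332
tip1 0.06 [0.5682 0.2494 0.06  ] 0.029099232202188432
tip1 0.072 [0.5658 0.2468 0.072 ] 0.026671737269866477
tip2 0.06 [0.4976 0.2425 0.06  ] -0.04140928499906557
tip2 0.072 [0.4959 0.24   0.072 ] -0.04307588618100442
mid 0.06 [0.54   0.2937 0.06  ] 0.00012786609831747192
mid 0.072 [0.5378 0.2906 0.072 ] -0.0019869838900530104
```

```bash
python3 - <<'E'
from h import *
t=cv2.imread('pics/t5.png'); crop('t5d',t,180,180,260,235,10)
E
```

View pics/t5d.png

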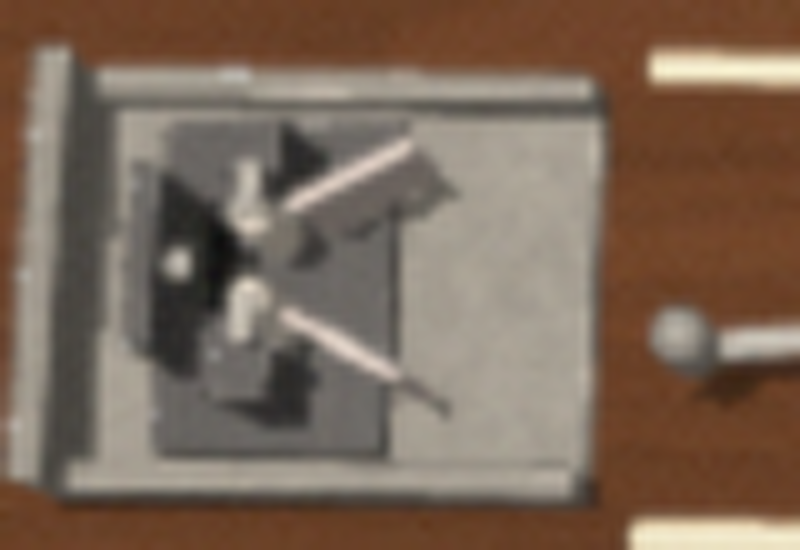

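Call:
carry_out(motion="1 -0.2 -6 0 0.0127; 1 -0.5 -10 0 0.042; 1 -0.3 -10 0 0.024; 1 -0.1 -10 0 0.0056; 1 -0.1 -10 0 0.0056; 1 -0.1 -9 0 0.0056; 1 0 -4 0 0.0028; 1 0 0 0 0")

```text
clock: 9.6
tcp_pos: [0.5351, -0.0062, 0.0995]
orientation: [-3.141, 0.024, -0.0]
contact_force: [-0.3, 0.9, 4.3]
grip_width: 0.0089
```

```bash
python3 - <<'E'
from path import *
st(); o=r.get_obs(); w=camera_params('wrist'); print(w['eye'],w['attitude'])
t=grab_frame('wrist')[:,:,::-1]; cv2.imwrite('pics/w6.png',t)
t=grab_frame('top')[:,:,::-1]; cv2.imwrite('pics/t6.png',t); crop('t6c',t,170,165,300,260,6)
t=grab_frame('scene')[:,:,::-1]; cv2.imwrite('pics/s6.png',t); crop('s6c',t,260,140,460,270,4)
tcp=o['tcp_pos'][:2]; hd=yawY(ax(o)); h=np.array([np.cos(np.radians(hd)),np.sin(np.radians(hd))]); P=tcp+.017*h+.0005*np.array([h[1],-h[0]])
e,th=err(P,hd); print(P,'pin',P+.225*h,e,th)
E
```

```text
t 9.6 tcp [ 0.5351 -0.0062  0.0995] head 89.14023644432741 z [ 0.      0.0005 -1.    ] F [-0.2624  0.9294  4.2917] M [ 0.1261  0.1678 -0.0383] w 0.008888064557583106
[ 0.6036 -0.0068  0.2432] [ 2.0613 -2.0919 -0.2886]
[0.5358 0.0108] pin [0.5392 0.2358] 0.0004353801301398773 -0.000702258432808911
```

View pics/t6c.png

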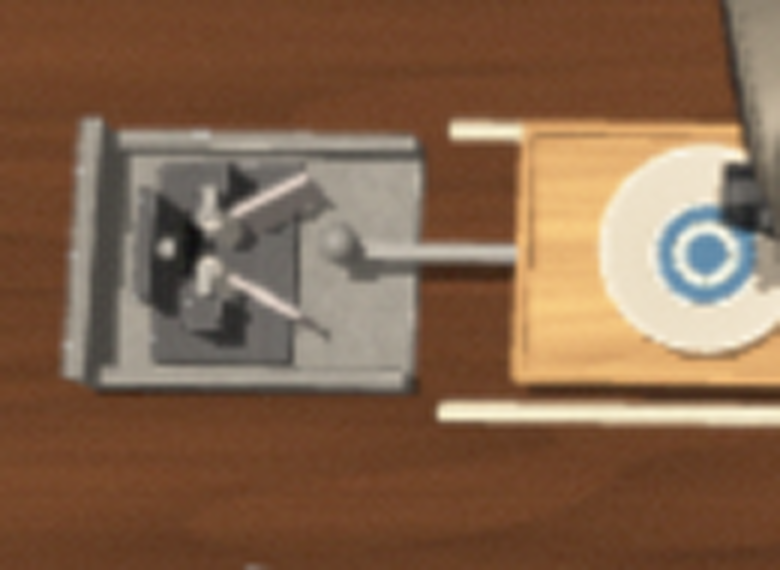

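View pics/w6.png

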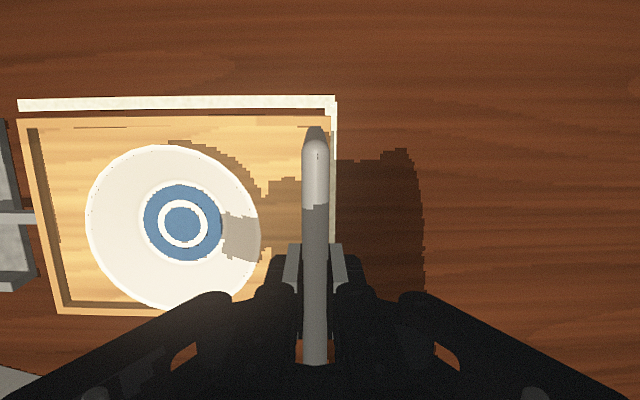

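View pics/s6c.png

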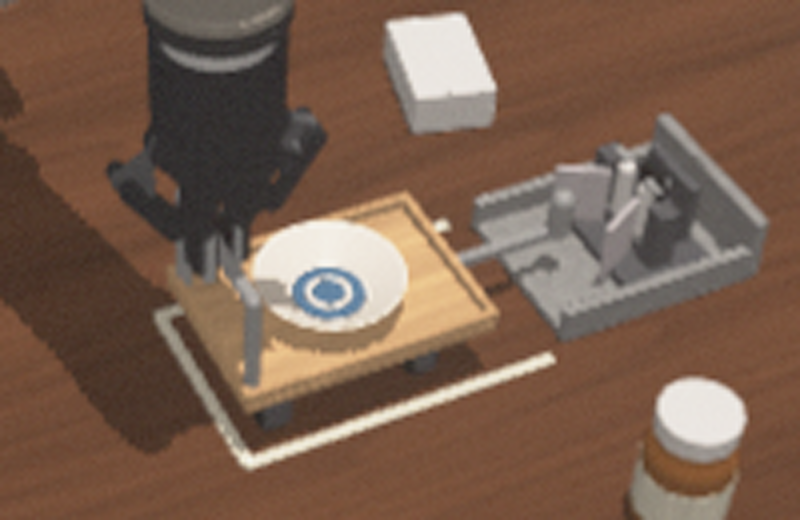

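```bash
python3 - <<'E'
from path import *
w=camera_params('wrist'); w['eye']=np.array([ 0.6036,-0.0068,0.2432]); w['attitude']=np.array([2.0613,-2.0919,-0.2886])
im=cv2.imread('pics/w6.png')
for z,(v0,v1),name in ((0,(88,115),'tape'),):
    pts=[]
    for u in range(30,320,10):
        col=im[v0:v1,u].astype(float).min(1); g=np.clip(col-110,0,None)
        idx=np.arange(v0,v1); 
        # first bright run
        on=np.where(col>130)[0]; 
        if len(on)==0: continue
        run=on[:np.argmax(np.diff(np.append(on,999))>1)+1]
        pts.append(onz(w,(u,v0+run.mean()),0)[:2])
    pts=np.array(pts); q=np.polyfit(pts[:,1],pts[:,0],1); print('head tape',90-np.degrees(np.arctan(q[0])),'x@.1',np.polyval(q,.1),np.std(pts[:,0]-np.polyval(q,pts[:,1])))
# deck outer rim right edge
print('rim',[onz(w,uv,.052) for uv in ((17,120),(330,116))])
t=camera_params('top'); f=lambda c:((c[0]+.5)/6-.5+170,(c[1]+.5)/6-.5+165)
print('pin',onz(t,f((342,238)),.072)); 
for z in (.05,.06,.07): print(z,'tips',onz(t,f((308,177)),z),onz(t,f((300,320)),z),'rollers',onz(t,f((212,205)),z),onz(t,f((208,272)),z))
E
```

```text
head tape 89.16952196866526 x@.1 0.6045004223766431 0.0001396328825779152
rim [array([0.5976, 0.1556, 0.052 ]), array([ 0.5953, -0.0144,  0.052 ])]
pin [0.5404 0.2336 0.072 ]
0.05 tips [0.5729 0.2546 0.05  ] [0.5065 0.2558 0.05  ] rollers [0.5598 0.2977 0.05  ] [0.5287 0.2982 0.05  ]
0.06 tips [0.5708 0.2524 0.06  ] [0.505  0.2536 0.06  ] rollers [0.5578 0.2952 0.06  ] [0.527  0.2957 0.06  ]
0.07 tips [0.5687 0.2502 0.07  ] [0.5035 0.2514 0.07  ] rollers [0.5559 0.2926 0.07  ] [0.5253 0.2931 0.07  ]
```

Call:
carry_out(motion="1 0 -5 0 0; 1 0 -8 0 0; 1 0 -8 0 0; 1 0 -7 0 0; 1 0 -5 0 0; 1 0 -3 0 0; 1 0 -2 0 0; 1 0 0 0 0")

```text
clock: 10.75
tcp_pos: [0.5357, 0.0313, 0.0995]
orientation: [-3.141, 0.025, -0.0]
contact_force: [-0.6, 0.3, 2.8]
grip_width: 0.0088
```

```bash
python3 - <<'E'
from path import *
st(); o=r.get_obs()
t=grab_frame('top')[:,:,::-1]; cv2.imwrite('pics/t7.png',t); crop('t7c',t,180,180,260,235,10)
tcp=o['tcp_pos'][:2]; hd=yawY(ax(o)); h=np.array([np.cos(np.radians(hd)),np.sin(np.radians(hd))]); P=tcp+.017*h+.0005*np.array([h[1],-h[0]])
print(P,'pin',P+.225*h,err(P,hd))
E
```

```text
t 10.75 tcp [0.5357 0.0313 0.0995] head 89.09872766519099 z [ 0.0001  0.0002 -1.    ] F [-0.6033  0.3274  2.8055] M [ 0.0719  0.0436 -0.0197] w 0.008772957782437092
[0.5365 0.0483] pin [0.54   0.2733] (np.float64(0.0004985203154267188), np.float64(2.220643160466551e-05))
```

View pics/t7c.png

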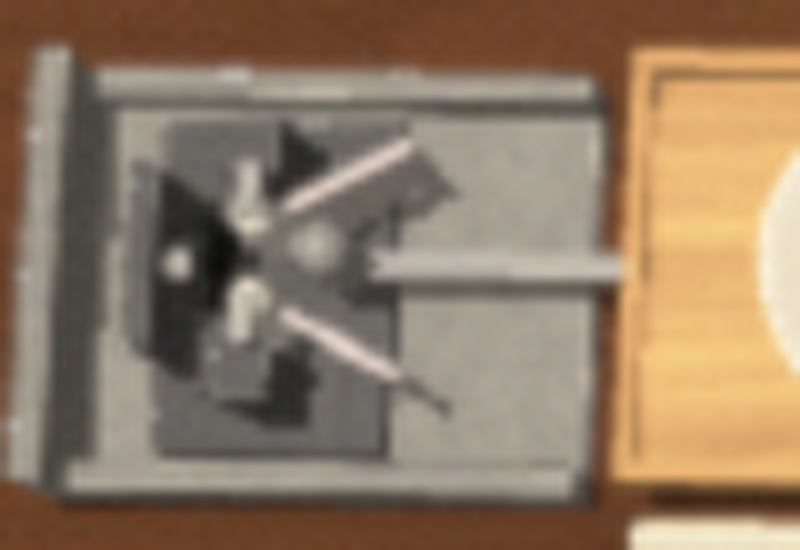

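Call:
carry_out(motion="1 0 -2 0 0; 1 0 -3 0 0; 1 0 -3 0 0; 1 0 -2 0 0; 1 0 -1 0 0; 1 0 0 0 0; 1 0 0 0 0; 1 0 0 0 0")

```text
clock: 11.8
tcp_pos: [0.5359, 0.0422, 0.0995]
orientation: [-3.141, 0.025, -0.0]
contact_force: [1.3, 0.4, 3.6]
grip_width: 0.0087
```

Call:
carry_out(motion="1 0 -0.5 0 0; 1 0 -0.5 0 0; 1 0 -0.5 0 0; 1 0 -0.5 0 0; 1 0 -0.5 0 0; 1 0 -0.5 0 0; 1 0 0 0 0; 1 0 0 0 0")

```text
clock: 12.8
tcp_pos: [0.5359, 0.0448, 0.0995]
orientation: [3.141, -0.025, 0.0]
contact_force: [0.8, -3.0, 2.6]
grip_width: 0.0091
```

Call:
carry_out(motion="1 0 -0.5 0 0; 1 0 -0.5 0 0; 1 0 -0.5 0 0; 1 0 -0.5 0 0; 1 0 0 0 0; 1 0 0 0 0; 1 0 0 0 0; 1 0 0 0 0")

```text
clock: 13.8
tcp_pos: [0.5359, 0.0472, 0.0995]
orientation: [-3.141, 0.025, -0.0]
contact_force: [0.9, -3.2, 2.5]
grip_width: 0.0086
```

```bash
python3 - <<'E'
from path import *
st()
t=grab_frame('top')[:,:,::-1]; cv2.imwrite('pics/t8.png',t); crop('t8c',t,180,180,260,235,10)
E
```

```text
t 13.8 tcp [0.5359 0.0472 0.0995] head 89.09719749055269 z [ 0.      0.0002 -1.    ] F [ 0.8505 -3.1963  2.4726] M [-0.5871 -0.1864 -0.0131] w 0.008639661575796386
```

View pics/t8c.png

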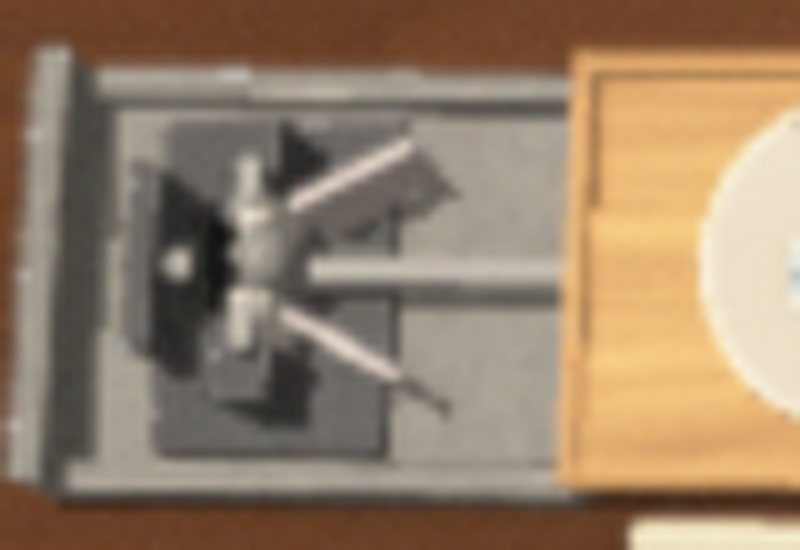

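Call:
carry_out(motion="1 0 -0.5 0 0; 1 0 -0.5 0 0; 1 0 -0.5 0 0; 1 0 -0.5 0 0; 1 0 0 0 0; 1 0 0 0 0; 1 0 0 0 0; 1 0 0 0 0")

```text
clock: 14.85
tcp_pos: [0.536, 0.0494, 0.0995]
orientation: [-3.141, 0.025, -0.0]
contact_force: [1.3, -0.6, 2.4]
grip_width: 0.0089
```

Call:
carry_out(motion="1 0 -0.5 0 0; 1 0 -0.5 0 0; 1 0 0 0 0; 1 0 -0.5 0 0; 1 0 0 0 0; 1 0 0 0 0; 1 0 0 0 0; 1 0 0 0 0")

```text
clock: 15.85
tcp_pos: [0.536, 0.0508, 0.0995]
orientation: [-3.141, 0.025, -0.0]
contact_force: [1.5, -0.1, 2.3]
grip_width: 0.0089
```

Call:
carry_out(motion="1 0 -0.5 0 0; 1 0 -0.5 0 0; 1 0 0 0 0; 1 0 -0.5 0 0; 1 0 0 0 0; 1 0 0 0 0; 1 0 0 0 0; 1 0 0 0 0")

```text
clock: 16.85
tcp_pos: [0.536, 0.0523, 0.0995]
orientation: [-3.141, 0.025, 0.0]
contact_force: [1.4, 1.2, 1.5]
grip_width: 0.0089
```

Call:
carry_out(motion="1 0 -0.5 0 0; 1 0 0 0 0; 1 0 -0.5 0 0; 1 0 0 0 0; 1 0 0 0 0; 1 0 0 0 0; 1 0 0 0 0; 1 0 0 0 0")

```text
clock: 17.85
tcp_pos: [0.536, 0.053, 0.0995]
orientation: [3.141, -0.025, 0.0]
contact_force: [0.8, 0.5, 2.0]
grip_width: 0.0094
```

Call:
carry_out(motion="1 0 -0.5 0 0; 1 0 0 0 0; 1 0 -0.5 0 0; 1 0 0 0 0; 1 0 0 0 0; 1 0 0 0 0; 1 0 0 0 0; 1 0 0 0 0")

```text
clock: 18.85
tcp_pos: [0.5361, 0.0539, 0.0995]
orientation: [3.141, -0.025, 0.0]
contact_force: [1.0, -2.2, 2.7]
grip_width: 0.0086
```

Call:
carry_out(motion="1 0 -0.5 0 0; 1 0 0 0 0; 1 0 -0.5 0 0; 1 0 0 0 0; 1 0 0 0 0; 1 0 0 0 0; 1 0 0 0 0; 1 0 0 0 0")

```text
clock: 19.85
tcp_pos: [0.536, 0.0546, 0.0995]
orientation: [3.141, -0.026, -0.0]
contact_force: [1.6, -4.3, 3.1]
grip_width: 0.0086
```

Call:
carry_out(motion="1 0 -0.5 0 0; 1 0 0 0 0; 1 0 -0.5 0 0; 1 0 0 0 0; 1 0 0 0 0; 1 0 0 0 0; 1 0 0 0 0; 1 0 0 0 0")

```text
clock: 20.85
tcp_pos: [0.536, 0.0551, 0.0995]
orientation: [3.141, -0.026, -0.0]
contact_force: [1.6, -6.3, 4.7]
grip_width: 0.009
```

```bash
python3 - <<'E'
from path import *
st()
t=grab_frame('top')[:,:,::-1]; cv2.imwrite('pics/t9.png',t); crop('t9c',t,180,180,260,235,10)
E
```

```text
t 20.85 tcp [0.536  0.0551 0.0995] head 89.04480316644766 z [-0.0002 -0.001  -1.    ] F [ 1.6063 -6.2936  4.7339] M [-1.3134 -0.1933  0.0763] w 0.009045358954694488
```

View pics/t9c.png

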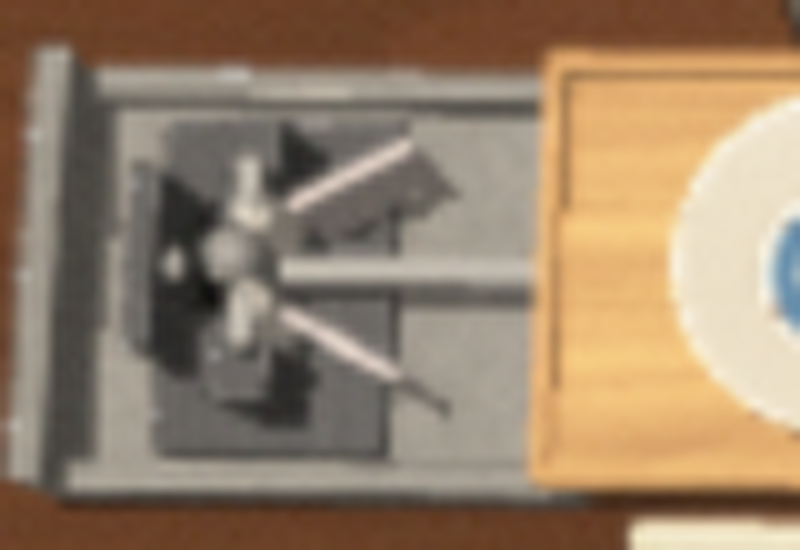

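Call:
carry_out(motion="1 0 -0.5 0 0; 1 0 0 0 0; 1 0 -0.4 0 0; 1 0 0 0 0; 1 0 0 0 0; 1 0 0 0 0; 1 0 0 0 0; 1 0 0 0 0")

```text
clock: 21.9
tcp_pos: [0.536, 0.0555, 0.0995]
orientation: [3.14, -0.027, -0.0]
contact_force: [1.0, -8.2, 4.0]
grip_width: 0.0087
```

Call:
carry_out(motion="1 0 0.5 0 0; 1 0 0.5 0 0; 1 0 0.5 0 0; 1 0 0.5 0 0; 1 0 0.5 0 0; 1 0 0 0 0; 1 0 0 0 0; 1 0 0 0 0")

```text
clock: 22.9
tcp_pos: [0.5361, 0.0546, 0.0995]
orientation: [-3.141, 0.025, -0.0]
contact_force: [0.9, -3.1, 3.8]
grip_width: 0.0084
```

Call:
carry_out(motion="0.9 0 0 0 0; 0.8 0 0 0 0; 0.6 0 0 0 0; 0.4 0 0 0 0; 0.2 0 0 0 0; 0 0 0 0 0; 0 0 0 0 0; 0 0 0 0 0")

```text
clock: 23.9
tcp_pos: [0.5361, 0.0544, 0.0995]
orientation: [3.141, -0.025, 0.0]
contact_force: [0.2, -1.0, 0.5]
grip_width: 0.0854
```

Call:
carry_out(motion="0 0 0 -5 0; 0 0 0 -12 0; 0 0 0 -20 0; 0 0 0 -25 0; 0 0 0 -25 0; 0 0 0 -20 0; 0 0 0 -10 0; 0 0 0 0 0")

```text
clock: 24.9
tcp_pos: [0.5364, 0.0545, 0.2173]
orientation: [-3.141, 0.025, -0.002]
contact_force: [0.2, -0.8, -0.9]
grip_width: 0.0856
```

```bash
python3 - <<'E'
from path import *
st(); w=camera_params('wrist'); print(w['eye'],w['attitude'])
t=grab_frame('wrist')[:,:,::-1]; cv2.imwrite('pics/w10.png',t)
t=grab_frame('top')[:,:,::-1]; cv2.imwrite('pics/t10.png',t); crop('t10c',t,180,180,260,235,10)
t=grab_frame('scene')[:,:,::-1]; cv2.imwrite('pics/s10.png',t); crop('s10c',t,260,130,460,270,4)
E
```

```text
t 24.9 tcp [0.5364 0.0545 0.2173] head 89.08397512777877 z [ 0.0015  0.0002 -1.    ] F [ 0.1554 -0.8266 -0.9065] M [-0.0042 -0.0092 -0.0006] w 0.08559509755334947
[0.6047 0.0538 0.3612] [ 2.0611 -2.0938 -0.2869]
```

View pics/w10.png

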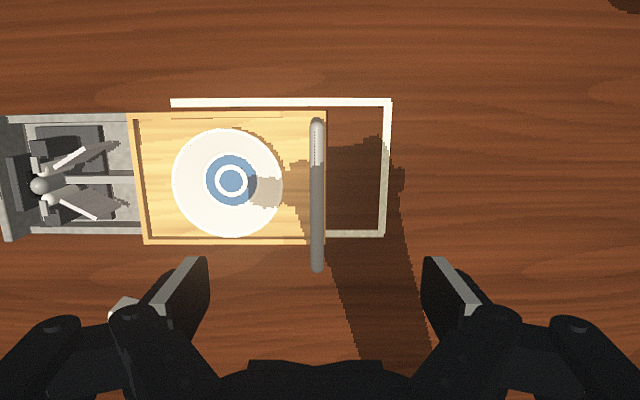

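View pics/t10c.png

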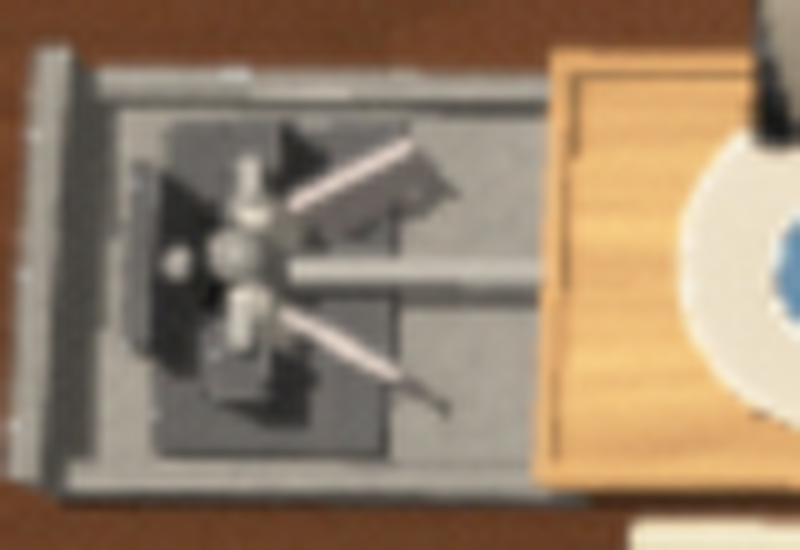

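View pics/s10c.png

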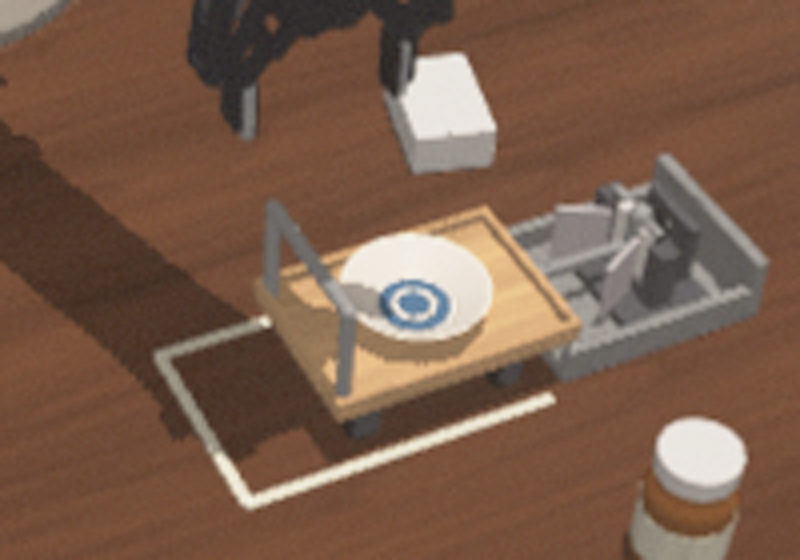

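Call:
carry_out(motion="0 0 0 -5 0; 0 0 0 -5 0; 0 0 0 0 0; 0 0 0 0 0; 0 0 0 0 0; 0 0 0 0 0; 0 0 0 0 0; 0 0 0 0 0")

```text
clock: 26.05
tcp_pos: [0.536, 0.0544, 0.2265]
orientation: [3.141, -0.025, -0.0]
contact_force: [-0.7, 0.2, -0.1]
grip_width: 0.0853
```

```bash
python3 - <<'E'
from path import *
st(); w=camera_params('wrist')
im=grab_frame('wrist')[:,:,::-1].copy(); cv2.imwrite('pics/w11.png',im); crop('w11c',im,0,80,350,280,2)
t=grab_frame('top')[:,:,::-1].copy(); cv2.imwrite('pics/t11.png',t); a=cv2.imread('pics/t10.png')
print('diff dock area',np.abs(t.astype(int)-a)[180:235,180:255].mean())
import pickle; pickle.dump(w,open('w11.pkl','wb'))
E
```

```text
t 26.05 tcp [0.536  0.0544 0.2265] head 89.08815762205401 z [-0.0001 -0.     -1.    ] F [-0.7374  0.1647 -0.1358] M [-0.0053  0.0014 -0.0106] w 0.0853092202327448
diff dock area 1.512
```

View pics/w11c.png

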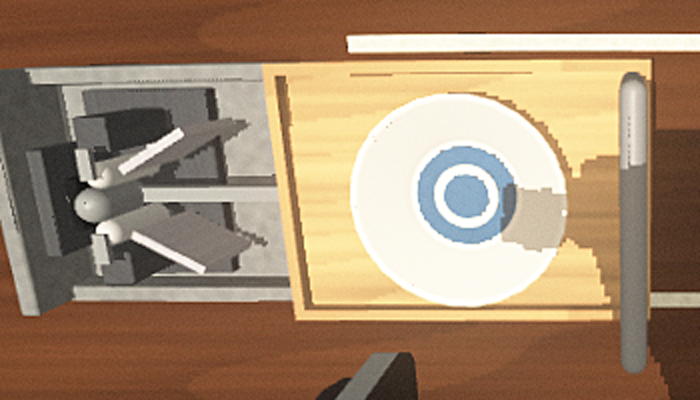

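```bash
python3 - <<'E'
from path import *
import pickle; w=pickle.load(open('w11.pkl','rb'))
g=lambda x,y:((x+.5)/2-.5,(y+.5)/2-.5+80)
P=lambda x,y,z:onz(w,g(x,y),z)
a,b,c=P(262,65,.052),P(295,319,.052),P(651,60,.052)
print('front corners',a,b,np.linalg.norm(a-b),'heads',np.degrees(np.arctan2((a-b)[0],-(a-b)[1])),np.degrees(np.arctan2(*(a-c)[[1,0]])))
p=P(93,202,.072); print('pin',p,err(p[:2],89)[0])
for z in (.06,.066,.072): print(z,P(102,177,z),P(113,232,z))
e1,e2=P(632,80,.12),P(634,366,.12); print('bar',e1,e2,(e1+e2)/2,'head',np.degrees(np.arctan2((e1-e2)[0],-(e1-e2)[1])), 'pin pred y',((e1+e2)/2)[1]+.242)
E
```

```text
front corners [0.5979 0.2155 0.052 ] [0.4787 0.2173 0.052 ] 0.11921872186895477 heads 89.14045871156576 89.41840498604431
pin [0.5423 0.2912 0.072 ] 0.0024813137682240735
0.06 [0.5512 0.2938 0.06  ] [0.5255 0.2939 0.06  ]
0.066 [0.5523 0.2892 0.066 ] [0.527  0.2893 0.066 ]
0.072 [0.5533 0.2845 0.072 ] [0.5285 0.2847 0.072 ]
bar [0.5914 0.0535 0.12  ] [0.4847 0.0543 0.12  ] [0.538  0.0539 0.12  ] head 89.54858212471962 pin pred y 0.2958713987335684
```

```bash
python3 -c "
from bench import r; print(r.hand_in())"
```

```text
the job is handed in; nothing more can be done
None
```

The caddy is parked in the dock with its pin caught between the rollers. I let go, raised the gripper clear and handed the job in at about 26 s.

**Steps taken:** I gripped the push bar and pushed straight ahead, about 61 mm before the first look and 13 mm more before steering. I then steered an S-curve onto the dock's centre line. The pin went in slowly: about 3 N at the rollers, then the force dropped as it passed them, then rose to 8.2 N on the buffer. I eased off the push before opening the fingers.

**Last checks:**
- **Pin:** it shows past the rollers in the top and wrist views. From the force readings I put it about 3 to 4 mm past their line. Pictures of the dock taken over a second apart showed no visible change.
- **Squareness:** the dock line is at about 89.1°. The caddy's front edge read 89.1°, its side rim 89.4° and the bar 89.5°, so it is square to within about 0.5°.
- **Dish and bystanders:** the dish is still in the middle of the deck. The jar and foam block look unmoved in the last pictures. I did not check the bowl again, but the path never went near it.

**Less certain:**
- **Pin position:** the last wrist-camera fix was 2 to 5 mm off the other estimates, sideways and along the dock. I relied on the force readings and the top view for the docking depth.
- **Castors:** I never saw the left castor directly. I take both to be trailing because the straight push was longer than the 50 mm they need.
- **Wheels:** I did not measure whether they stayed down. The tool was pressing down on the bar with about 2 to 5 N throughout, so I have no reason to think any lifted.

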